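# Seat an optical cell in a rotary holder and turn its clear faces into the beam

## Robot

A 6-joint arm with a two-finger parallel gripper is mounted at the origin on a cart in front of the work surface, level with it; the furniture and walls round the work are solid. World frame = base frame: x ahead of the robot, y to its left, z up, the work surface at z = 0. Lengths are in m, angles in rad, forces in N, time in s.
With the tool pointing down it reaches from about 0.325 to 0.75 m from the base axis. Payload 7.6 kg.
Tool frame: the origin (TCP) lies on the centre line of the jaws, within the pads' length; the fingertips stand 22 mm ahead of it and the grasp point (between the pads) lies 3 mm ahead of it; z points along the fingers, y is the line along which they close (so a half turn about z gives the same grasp; the last joint's range is limited). The gripper opens to 85 mm and grips with 20 to 120 N. Pads are 22 mm wide; open, the fingers measure 114 mm over their backs; the gripper's body (76 mm by 85 mm) begins 54 mm behind the grasp point. The pads swing forward as they close: fully open they stand 13 mm farther back than shut.
Start: joints at [-1.37, 0.052, 1.401, -0, 1.689, -0.07], TCP at [0.14, -0.506, 0.253] pointing down, gripper open.
Joint ranges: [-2.9, 2.9], [-0.91, 2.17], [0.12, 2.37], [-1.06, 4.2], [0.26, 2.73], [-2.93, 2.93]. Speed limits (rad/s): [2.57, 2.57, 3.01, 3.14, 3.14, 3.14].

## Interface

Orientations are given as a 3x3 rotation matrix whose columns are the frame's x, y, z axes.
In Python, from workcell import manip, camera, camera_info gives the robot as it stands.
- The arm moves only by the tool arm_command, never from a script. Its argument "plan" is a list of rows, each an object of numbers: "dx", "dy", "dz": the shift along the world's x, y, z in mm; "roll": the turn about the world's z in degrees. A call has 1 to 8 rows; each row shifts and turns the commanded pose from where the row before left it; what a row does not reach is not made up. A row lasts 1/10 s, in which the tool goes at most 50 mm and 8.59 degrees, less where a joint would pass 70% of its speed; a pose out of reach is approached as far as the arm can. A call is refused whole if a number of a shift passes 50 or a number of a turn 8.59, either way. A call with a gripper value outside its range is refused whole. "jaw" is the opening, from 0 (shut) to 1 (fully open), set as the call begins (left out, the last holds). The fingers move at their own pace and stop on an object; "newtons" is the grip in N (left out, the last holds). Time passes only in rows, so rows that do not move let the fingers close. It gives the time, the measured TCP pose, the force, the opening and the grip force at its end, in the units of the state.
- manip.observe(): the state, without advancing time (a new reading comes with each control period).
- camera(name): name is "scene" or "top" or "wrist"; returns the picture (480x640x3 uint8, red, green, blue); there is no depth.
- camera_info(name): a dict with "fovy" (degrees; the focal length in pixels is half the picture's height over the tangent of half this angle, whatever the lens; pixels are square), "cx", "cy" (the principal point, pixels), "rvec" (rotation vector, rad) and "tvec" (3), from world to camera coordinates, as OpenCV has them; the wrist camera has in their place "tool_from_camera" (4x4, takes a point from camera to tool coordinates, whose origin is the TCP and whose axes are the flange's). Camera axes: x right, y down, z forward; pixel columns grow to the right and rows downward; lengths in m; the calibration is good to about 2 mm. A picture is of the moment at which its call begins: read the wrist's pose just before it. camera_info takes no time and is no camera call.
- manip.job_done(): hands the job in; it is judged then, once.
The state is a dict: "time_s": time; "joint_pos": joint angles; "joint_vel": joint speeds; "effort": joint torques, N m; "tcp_pos": TCP position; "orientation": TCP orientation; "ft_force": force on the tool from outside, world axes, zero at the start; "moment": the same for the moment, N m; "width": opening from 0.0 (shut) to 1.0 (fully open); "finger_force": force on a finger pad.
Only numpy, scipy, OpenCV 4.12 (cv2) and the standard library are available. Lean on these libraries where they do the work, as an engineer would, in place of code of your own. Each camera call takes 0.05 s, during which the arm holds its last target. There are 200 camera calls.

## Task

Pick up the square optical cell by its two white frosted sides without touching the clear faces, and lower it upright into the rotating holder on the little optical bench so that the frosted sides go against the holder's two whole walls and the clear faces look through its two notched walls. Press it gently down until the seat inside is felt to reach its bottom, no harder than needed, and then turn the cell together with the holder clockwise (seen from above) to its stop so that the clear faces look straight at the lamp and the detector. Let go of it and leave it there.

Things in the scene. Friction and masses are not known exactly. Their poses are not given: they have to be found in the camera images.
- cell_mid (a point): Centre of the loose square optical cell, 26 x 26 x 96 mm, 70 g, upright (bottom 48 mm lower). x: normal of its clear windows; y: normal of its two white frosted sides, the ones to grip (26 mm apart, up to 88 mm high; grey stopper above); z up. Its lowest 12 to 24 mm end inside the holder, so keep the finger tips at least 28 mm above its bottom.
- cell_windows: The clear windows of the cell, part of it, on its +x and -x faces: 21.5 mm wide, 2 to 86 mm above the bottom; the gripper must not touch them. Origin at the centre of the cell's bottom, axes as for the cell.
- photometer: Optical bench, fixed: base 250 x 92 x 10 mm, origin on the worktop under the holder's axis. x is the light path, 70 mm above the worktop: grey lamp housing (62 x 60 mm, top at 89 mm) centred 94 mm away at -x, black detector housing (48 x 52 mm, top at 87 mm) at +x; their snouts end 55 and 60 mm from the axis.
- nest_mouth (a point): Centre of the rotating holder's open top, 56 mm above the worktop, on its vertical turning axis; axes turn with it. Square well, 27.4 mm inside, chamfered, all walls 6 mm thick with their top at 56 mm. The whole walls at +y and -y (40 mm wide) take the frosted sides; those at +x and -x have a notch 12 mm wide for the light, and take the clear faces. In the well the cell can twist by 0.05 rad.
- pad_mid (a point): Middle of the spring pad in the holder's +y wall, 9 mm below the wall's top. It stands 3 mm into the well, yields as the cell is pushed down past its sloping top, and presses it with 2 to 3 N to the -y wall: the cell does not drop in but must be pushed all the way.
- nest (a joint): Angle of the rotating holder, rad: 0 at its stop, where its x axis lies along the light path; grows counter-clockwise from above. Starts at 0.45 to 0.95, stays where it is left (0.12 N m of friction), and is turned by turning the cell in it.
- seat_plate (a joint): Travel of the seat plate in the well, m: 0 as found, 0.004 pressed to its bottom (3 N of friction, stays). The seat's height setting differs each time and is not told: the cell's bottom ends 12 to 24 mm below the top of the walls, found by feel. With the pad the cell moves down under some 4 to 8 N; at the bottom the force rises quickly.
- seat_overload (a joint): Yield of the spring stop under the seat, m: 0 as found. It begins to yield when the cell presses on the seat with 12 N and gives 1 mm for each further 4 N; over 2 mm (20 N) is too hard and puts the seat out of setting.
There are look-alikes about, which are no part of the job. Several things look just like the part that bears cell_mid: the one meant starts farthest to the robot's right.

How it is judged:
On the way, in this order (a step that is already met when the one before it is completed fails the run):
1. the cell is in the holder the right way round and the seat plate is pressed to its bottom (value of joint seat_plate above 0.0034 m and horizontal distance between cell_mid and nest_mouth below 0.005 m and angle between the x axis of cell_mid and the x axis of nest_mouth, either way round below 0.15 rad and height (world z) of cell_mid below 0.095 m), for 0.1 s.
2. the holder with the cell is turned to its stop (value of joint nest below 0.07 rad), for 0.1 s.
At the end, for the whole second after the job is handed in: The cell stands upright (within 0.08 rad) and at rest in the holder, within 4 mm of its axis and with its middle less than 95 mm above the worktop, the seat plate pressed at least 3 mm down, the holder within 0.08 rad of its stop and the clear windows' normal within 0.1 rad of the light path (value of joint seat_plate above 0.003 m and value of joint nest below 0.08 rad and angle between the x axis of cell_mid and the x axis of photometer, either way round below 0.1 rad and angle between cell_mid's own z axis and vertical below 0.08 rad and horizontal distance between cell_mid and nest_mouth below 0.004 m and height (world z) of cell_mid below 0.095 m and linear speed of cell_windows below 0.01 m/s); the robot touches nothing.
It fails at once if the seat is pressed too hard (its spring stop yields by more than 2 mm) (value of joint seat_overload above 0.002 m).
It fails at once if the gripper touches the clear windows (contact force between the fingers and cell_windows above 1 N).
It fails at once if the cell is tipped over (angle between cell_mid's own z axis and vertical above 0.6 rad).
It also fails if it takes over 45 s, if anything falls off the work surface, if the arm or the gripper's body presses on something with over 40 N, if the wrist force passes 120 N, or if a joint passes its speed limit or range.

## Working session

There is one attempt and no reset: what is moved stays moved. The work goes in short steps, Python scripts to look and compute and a tool call to move; the robot and the scene stay as the last step left them, time stands still between calls to the robot, and variables do not carry over. Pictures are saved under pics/ and viewed, at most 11 in all, crops included, and the job is handed in when it is done.

Besides the shell and the picture viewer there is one more tool, called after "Call:" in YAML: its name, and indented under it one key for each argument. arm_command: Moves the arm, as the interface text tells. Its arguments: {"type":"object","properties":{"plan":{"type":"array"},"jaw":{"type":"number"},"newtons":{"type":"number"}},"required":["plan"]}

```bash
mkdir -p pics; cat > h.py <<'E'
import numpy as np, cv2
from workcell import manip, camera, camera_info
def cam(name, st=None):
    i=camera_info(name); f=240/np.tan(np.radians(i['fovy'])/2)
    if name=='wrist':
        T=np.array(i['tool_from_camera']); R0=np.array(st['orientation']); 
        R=R0@T[:3,:3]; o=R0@T[:3,3]+np.array(st['tcp_pos'])
    else:
        Rw=cv2.Rodrigues(np.array(i['rvec'],float))[0]; R=Rw.T; o=-R@np.array(i['tvec'],float).ravel()
    return f,i['cx'],i['cy'],R,o
def ray(c,u,v,z):
    f,cx,cy,R,o=c; d=R@np.array([(u-cx)/f,(v-cy)/f,1]); return o+d*(z-o[2])/d[2]
def proj(c,p):
    f,cx,cy,R,o=c; q=R.T@(np.array(p)-o); return np.array([f*q[0]/q[2]+cx,f*q[1]/q[2]+cy])
def snap(name,fn):
    im=camera(name); cv2.imwrite('pics/'+fn,im[:,:,::-1]); return im
E
python3 - <<'E'
from h import *
for n in('scene','top'):
    snap(n,n+'1.png'); c=cam(n); print(n,c[0],c[4].round(3),c[3].round(2).tolist())
st=manip.observe(); print(st)
print(camera_info('wrist'))
E
```

```text
scene 492.20005918970804 [0.092 0.692 0.498] [[-0.85, -0.29, 0.44], [-0.53, 0.44, -0.73], [0.02, -0.85, -0.52]]
top 451.47952128928426 [0.334 0.069 0.908] [[0.0, -0.99, 0.17], [-1.0, 0.0, 0.01], [-0.01, -0.17, -0.99]]
{'time_s': 0.1, 'joint_pos': array([-1.37031319e+00,  5.27904707e-02,  1.40158278e+00,  4.56556911e-06,
        1.68859065e+00, -7.03071026e-02]), 'joint_vel': array([ 0.00011874, -0.00085527, -0.00141228, -0.00050701, -0.00116226,
       -0.00022215]), 'effort': array([ 6.23058404e-04, -3.82581711e+01, -3.60984921e+01, -6.17156502e-05,
        4.78506874e-03,  1.63754595e-05]), 'tcp_pos': array([ 0.14040913, -0.50564531,  0.25256829]), 'orientation': array([[ 9.63559684e-01,  2.67493295e-01, -2.68630640e-04],
       [ 2.67493410e-01, -9.63558751e-01,  1.34468335e-03],
       [ 1.00852376e-04, -1.36753959e-03, -9.99999060e-01]]), 'ft_force': array([ 0.70328332,  0.06142338, -0.40775434]), 'moment': array([ 0.00240861,  0.02155063, -0.01616087]), 'finger_force': 0.0, 'width': 0.9940756522926321}
{'fovy': 61.47234867986937, 'cx': 316.98370294100175, 'cy': 236.78600126022397, 'tool_from_camera': array([[-2.29844738e-04, -9.65247932e-01, -2.61335757e-01,
         6.62103259e-02],
       [ 9.99999904e-01, -1.24529843e-04, -4.19546655e-04,
        -1.74366027e-03],
       [ 3.72422440e-04, -2.61335828e-01,  9.65247868e-01,
        -1.20239559e-01],
       [ 0.00000000e+00,  0.00000000e+00,  0.00000000e+00,
         1.00000000e+00]])}
```

View pics/top1.png

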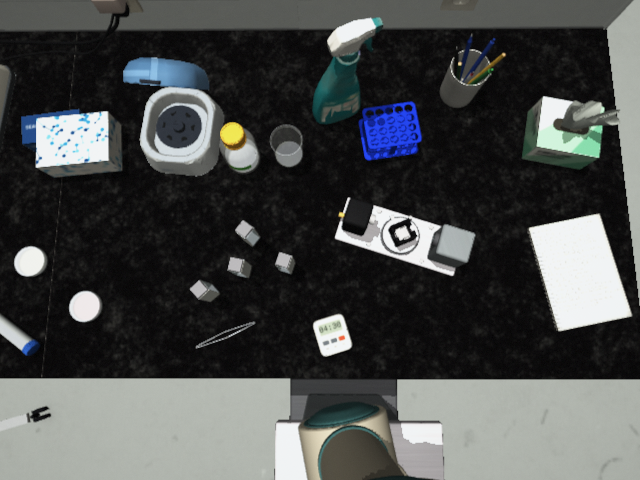

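View pics/scene1.png

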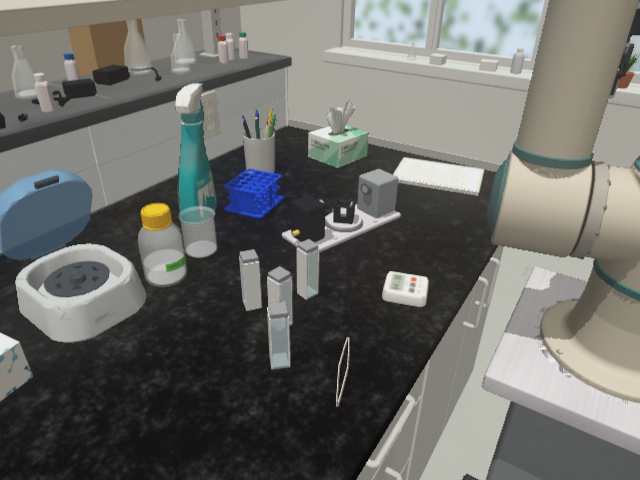

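The top view shows four cells, at pixels (247,232), (239,267), (285,262) and (205,290). The rightmost one, at (285,262), is the target. The bench has its holder at (403,233), the lamp (grey) at (455,245) and the detector (black) at (357,217).

```bash
python3 - <<'E'
from h import *
c=cam('top')
print('cell top',ray(c,286,256,.096),'nest',ray(c,403,233,.056),'lamp',ray(c,458,243,.089),'det',ray(c,359,216,.087))
im=cv2.imread('pics/top1.png')
a=cv2.resize(im[210:300,180:320],None,fx=4,fy=4,interpolation=cv2.INTER_CUBIC)
b=cv2.resize(im[195:280,330:480],None,fx=4,fy=4,interpolation=cv2.INTER_CUBIC)
o=np.zeros((360+220,600,3),np.uint8); o[:360,:560]=a; o[360:,:600]=b[40:260]
cv2.imwrite('pics/crop.png',o)
E
```

```text
cell top [0.45766261 0.13541397 0.096     ] nest [ 0.50838745 -0.08584413  0.056     ] lamp [ 0.48281011 -0.18020408  0.089     ] det [0.5345066  0.00076491 0.087     ]
```

View pics/crop.png

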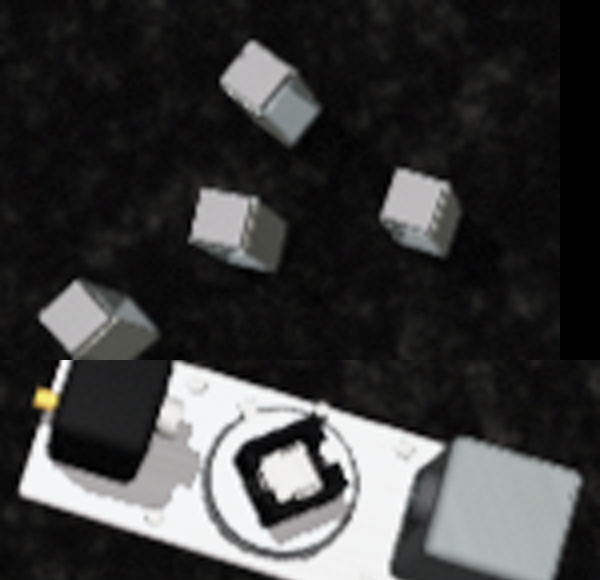

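Call:
arm_command:
  plan:
    - {"dx":31,"dy":35,"roll":8.5}
    - {"dx":31,"dy":35,"roll":8.5}
    - {"dx":31,"dy":35,"roll":8.5}
    - {"dx":31,"dy":35,"roll":8.5}
    - {"dx":31,"dy":35,"roll":8.5}
    - {"dx":31,"dy":35,"roll":8.5}
    - {"dx":31,"dy":35,"roll":8.5}
    - {"dx":31,"dy":35,"roll":8.5}

```text
validation failed for argument at $.pl...
```

Call:
arm_command:
  plan:
    - {"dx":30,"dy":35,"roll":8.5}
    - {"dx":30,"dy":35,"roll":8.5}
    - {"dx":30,"dy":35,"roll":8.5}
    - {"dx":30,"dy":35,"roll":8.5}
    - {"roll":8.5}
    - {"roll":8.5}
    - {"roll":0}
    - {"roll":0}

```text
validation failed for argument at $.pl...
```

```bash
python3 - <<'E'
from h import *
import pickle
st=manip.observe(); im=snap('wrist','w1.png'); pickle.dump(st,open('w1.pkl','wb'))
print(st['time_s'],st['tcp_pos'],st['orientation'].round(3),st['joint_pos'].round(2)); print(proj(cam('wrist',st),[.508,-.086,.056]))
E
```

```text
0.1 [ 0.14040913 -0.50564531  0.25256829] [[ 0.964  0.267 -0.   ]
 [ 0.267 -0.964  0.001]
 [ 0.    -0.001 -1.   ]] [-1.37  0.05  1.4   0.    1.69 -0.07]
[-291.074829   -701.72119404]
```

View pics/w1.png

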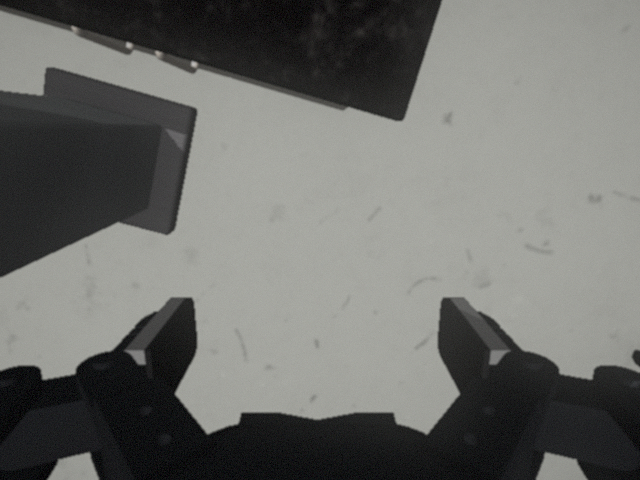

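The moves were refused, so the arm is still at its start and the picture only shows the floor and table edge. I'll try rows with all four keys.

Call:
arm_command:
  plan:
    - {"dx":31,"dy":35,"dz":0,"roll":8.5}
    - {"dx":31,"dy":35,"dz":0,"roll":8.5}
    - {"dx":31,"dy":35,"dz":0,"roll":8.5}
    - {"dx":31,"dy":35,"dz":0,"roll":8.5}
    - {"dx":31,"dy":35,"dz":0,"roll":8.5}
    - {"dx":31,"dy":35,"dz":0,"roll":8.5}
    - {"dx":31,"dy":35,"dz":0,"roll":8.5}
    - {"dx":31,"dy":35,"dz":0,"roll":8.5}

```text
time_s: 0.95
tcp_pos: [0.3893, -0.2241, 0.2532]
orientation: [[0.107, 0.994, 0.0], [0.994, -0.107, -0.0], [-0.0, 0.0, -1.0]]
ft_force: [0.3, -0.6, 0.3]
width: 1.001
finger_force: 0.0
```

Call:
arm_command:
  plan:
    - {"dx":30,"dy":35,"dz":0,"roll":8.5}
    - {"dx":30,"dy":35,"dz":0,"roll":8.5}
    - {"dx":30,"dy":35,"dz":0,"roll":8.5}
    - {"dx":30,"dy":35,"dz":0,"roll":8.5}
    - {"dx":0,"dy":0,"dz":0,"roll":8.5}
    - {"dx":0,"dy":0,"dz":0,"roll":8.5}
    - {"dx":0,"dy":0,"dz":0,"roll":0}

```text
time_s: 1.65
tcp_pos: [0.5085, -0.0855, 0.2529]
orientation: [[-0.703, 0.712, -0.001], [0.712, 0.703, 0.0], [0.001, -0.0, -1.0]]
ft_force: [-0.7, 0.5, -0.3]
width: 0.999
finger_force: 0.0
```

```bash
python3 - <<'E'
from h import *
import pickle
st=manip.observe(); im=snap('wrist','w2.png'); pickle.dump(st,open('w2.pkl','wb'))
print(st['time_s'],st['tcp_pos'],st['orientation'].round(3),st['joint_pos'].round(2)); print(proj(cam('wrist',st),[.508,-.086,.056]))
E
```

```text
1.65 [ 0.50851273 -0.08547324  0.25287792] [[-0.703  0.712 -0.001]
 [ 0.712  0.703  0.   ]
 [ 0.001 -0.    -1.   ]] [-0.24  0.03  1.43  0.    1.69 -1.02]
[314.94197832 215.13257069]
```

View pics/w2.png

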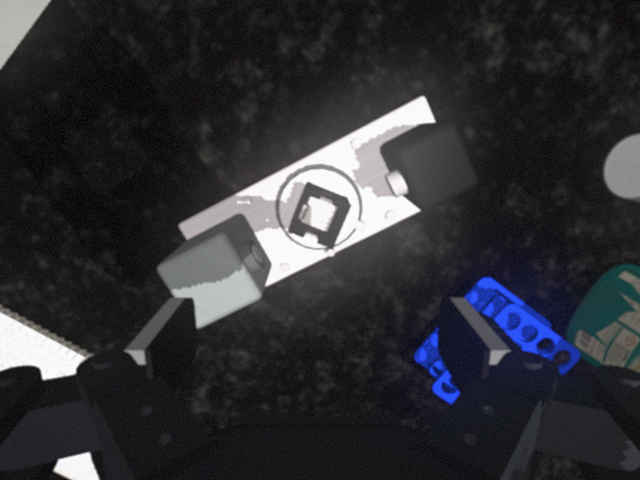

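The wrist view shows the bench with the holder at about (319,215), as projected. Next I'll move over the cell.

Call:
arm_command:
  plan:
    - {"dx":-8.5,"dy":37,"dz":0,"roll":4.7}
    - {"dx":-8.5,"dy":37,"dz":0,"roll":4.7}
    - {"dx":-8.5,"dy":37,"dz":0,"roll":4.7}
    - {"dx":-8.5,"dy":37,"dz":0,"roll":4.7}
    - {"dx":-8.5,"dy":37,"dz":0,"roll":4.7}
    - {"dx":-8.5,"dy":37,"dz":0,"roll":4.7}
    - {"dx":0,"dy":0,"dz":0,"roll":0}

```text
time_s: 2.4
tcp_pos: [0.4564, 0.1391, 0.2534]
orientation: [[-0.955, 0.295, 0.0], [0.295, 0.955, 0.001], [0.0, 0.001, -1.0]]
ft_force: [0.4, -1.0, 0.2]
width: 1.0
finger_force: 0.0
```

```bash
python3 - <<'E'
from h import *
import pickle
st=manip.observe(); im=snap('wrist','w3.png'); pickle.dump(st,open('w3.pkl','wb'))
print(st['time_s'],st['tcp_pos'],st['orientation'].round(3)); p=proj(cam('wrist',st),[.458,.135,.096]);print(p)
im2=cv2.imread('pics/w2.png'); im3=cv2.imread('pics/w3.png')
a=cv2.resize(im2[160:270,260:380],None,fx=5,fy=5,interpolation=cv2.INTER_CUBIC)[:,:600]
u,v=p.astype(int); u0=max(u-50,0);v0=max(v-50,0)
b=cv2.resize(im3[v0:v0+140,u0:u0+100],None,fx=2,fy=2,interpolation=cv2.INTER_CUBIC);print(u0,v0)
o=np.zeros((550,800,3),np.uint8);o[:550,:600]=a;o[:b.shape[0],600:600+b.shape[1]]=b
cv2.imwrite('pics/c2.png',o)
E
```

```text
2.4 [0.45640037 0.13911435 0.25343904] [[-0.955  0.295  0.   ]
 [ 0.295  0.955  0.001]
 [ 0.     0.001 -1.   ]]
[309.53733007 229.41516911]
259 179
```

View pics/c2.png

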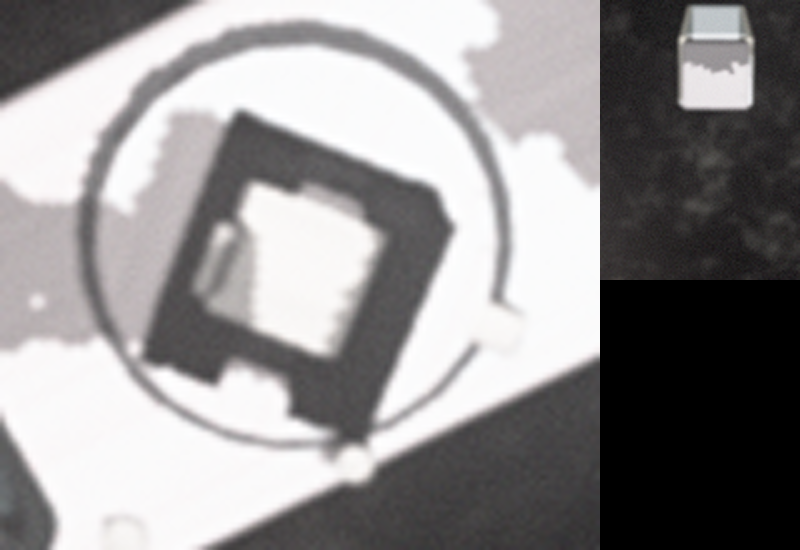

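The right-hand crop shows the cell's stopper top at about (317,216), with a clear face towards the robot, so the grip axis is already aligned. The left-hand crop shows the holder with notches in the upper and lower walls and the spring pad on the left wall.

```bash
python3 - <<'E'
from h import *
import pickle
st=pickle.load(open('w2.pkl','rb')); c=cam('wrist',st)
P=np.array([ray(c,260+u/5,160+v/5,.056) for u,v in [(238,112),(458,196),(365,437),(145,358)]])[:,:2]
print('nest corners',P.round(4).tolist(),'ctr',P.mean(0)); 
for i in range(4):
    e=P[(i+1)%4]-P[i]; print(np.linalg.norm(e),np.degrees(np.arctan2(e[1],e[0])))
Q=np.array([ray(c,260+u/5,160+v/5,.056) for u,v in [(248,180),(388,232),(332,357),(195,293)]])[:,:2]; print('inner',Q.mean(0))
print('tool yaw',np.degrees(np.arctan2(.712,-.703)))
st=pickle.load(open('w3.pkl','rb')); c=cam('wrist',st)
im=cv2.imread('pics/w3.png',0)
m=(im>125).astype(np.uint8); m[:150]=0;m[250:]=0;m[:,:280]=0;m[:,350:]=0
k=max(cv2.findContours(m,0,1)[0],key=cv2.contourArea)
pts=np.array([ray(c,u,v,.096)[:2] for u,v in k[:,0,:]])
print(cv2.boundingRect(k),cv2.minAreaRect(k))
sel=k[:,0,:]; b=sel[sel[:,1]>225]; print('bottom edge',[(int(u),int(b[b[:,0]==u][:,1].max())) for u in sorted(set(b[:,0]))][::4])
C=np.array([ray(c,259+u/2,179+v/2,.096) for u,v in [(679,40),(753,40),(753,108),(679,108)]-np.array([600,0])])[:,:2]
print(C,'ctr',C.mean(0),'yaw tool',np.degrees(np.arctan2(st['orientation'][1,0],st['orientation'][0,0])))
for i in range(4): 
    e=C[(i+1)%4]-C[i];print(np.linalg.norm(e),np.degrees(np.arctan2(e[1],e[0])))
# left/right edge & window columns
for v in (190,195,205,212,222,228): 
    r=np.where(im[v,285:350]>90)[0]; print(v,285+r.min(),285+r.max())
E
```

```text
nest corners [[0.4864, -0.0714], [0.5206, -0.0564], [0.5384, -0.0949], [0.5035, -0.1105]] ctr [ 0.51220651 -0.08328371]
0.03729718537668929 23.704126943716197
0.042382475596847845 -65.16853868700507
0.03821084834173033 -155.81655159902047
0.042694002357245346 113.59881271976468
inner [ 0.50964315 -0.08309616]
tool yaw 134.63557946142382
(298, 182, 38, 52) ((316.5, 207.5), (51.0, 37.0), 90.0)
bottom edge [(298, 230), (302, 233), (306, 233), (310, 233), (314, 233), (318, 233), (322, 233), (326, 233), (330, 233), (334, 231)]
[[0.43496386 0.13420532]
 [0.44256327 0.15876604]
 [0.46595704 0.15183478]
 [0.4581846  0.12672202]] ctr [0.45041719 0.14288204] yaw tool 162.82927876537988
0.02570953006225803 72.80724297511615
0.024398987905828885 -16.503865699645882
0.026288045164717562 -107.19738917753146
0.024396765670254575 162.13752326834768
190 301 332
195 299 334
205 298 335
212 298 335
222 298 335
228 298 335
```

```bash
python3 - <<'E'
from h import *
import pickle
st=pickle.load(open('w3.pkl','rb')); c=cam('wrist',st); print(c)
R0=st['orientation'];print(R0)
o=c[4]-st['tcp_pos']; print(R0.T@o)
p=ray(c,317,216,.096); print(p, R0.T@(p-st['tcp_pos']))
E
```

```text
(np.float64(403.6253523575963), 316.98370294100175, 236.78600126022397, array([[ 2.95437769e-01,  9.22773039e-01,  2.47399360e-01],
       [ 9.55361543e-01, -2.85609226e-01, -7.55757376e-02],
       [ 9.20286708e-04,  2.58683762e-01, -9.65961627e-01]]), array([0.39360251, 0.16017144, 0.37370533]))
[[-9.55429293e-01  2.95220027e-01  4.75913470e-05]
 [ 2.95219837e-01  9.55428466e-01  1.30167605e-03]
 [ 3.38810712e-04  1.25770934e-03 -9.99999152e-01]]
[ 0.06625613  0.00173061 -0.12024176]
[0.45028737 0.1429216  0.096     ] [0.00691117 0.00163486 0.15744357]
```

```bash
python3 - <<'E'
from h import *
for _ in range(2): print(camera_info('wrist')['tool_from_camera'].tolist())
E
```

```text
[[-0.00022790761818472318, -0.9658742561216428, -0.2590113306779829, 0.06625613006591513], [0.9999999171280293, -0.00013275375816781252, -0.00038486409694481, 0.001730611224827705], [0.0003373455957889713, -0.25901139692666325, 0.9658742063333329, -0.1202417629785178], [0.0, 0.0, 0.0, 1.0]]
[[-0.00022790761818472318, -0.9658742561216428, -0.2590113306779829, 0.06625613006591513], [0.9999999171280293, -0.00013275375816781252, -0.00038486409694481, 0.001730611224827705], [0.0003373455957889713, -0.25901139692666325, 0.9658742063333329, -0.1202417629785178], [0.0, 0.0, 0.0, 1.0]]
```

Call:
arm_command:
  plan:
    - {"dx":-6.5,"dy":2,"dz":-40,"roll":0}
    - {"dx":0,"dy":0,"dz":-45,"roll":0}
    - {"dx":0,"dy":0,"dz":-40,"roll":0}
    - {"dx":0,"dy":0,"dz":-30,"roll":0}
    - {"dx":0,"dy":0,"dz":-24,"roll":0}
    - {"dx":0,"dy":0,"dz":-14,"roll":0}
    - {"dx":0,"dy":0,"dz":0,"roll":0}
  jaw: 0.65
  newtons: 50

```text
time_s: 3.15
tcp_pos: [0.4498, 0.1366, 0.0581]
orientation: [[-0.953, 0.302, -0.004], [0.302, 0.953, -0.001], [0.004, -0.002, -1.0]]
ft_force: [0.1, -0.6, 0.4]
width: 0.648
finger_force: 0.0
```

Call:
arm_command:
  plan:
    - {"dx":0,"dy":0,"dz":0,"roll":0}
    - {"dx":0,"dy":0,"dz":0,"roll":0}
    - {"dx":0,"dy":0,"dz":0,"roll":0}
    - {"dx":0,"dy":0,"dz":0,"roll":0}
    - {"dx":0,"dy":0,"dz":0,"roll":0}
    - {"dx":0,"dy":0,"dz":0,"roll":0}
  jaw: 0.2
  newtons: 50

```text
time_s: 3.75
tcp_pos: [0.4517, 0.1381, 0.0614]
orientation: [[-0.955, 0.297, 0.002], [0.297, 0.955, -0.0], [-0.002, 0.001, -1.0]]
ft_force: [0.4, -2.0, 6.0]
width: 0.301
finger_force: 52.9
```

Call:
arm_command:
  plan:
    - {"dx":0,"dy":0,"dz":30,"roll":0}
    - {"dx":0,"dy":0,"dz":45,"roll":0}
    - {"dx":0,"dy":-10,"dz":45,"roll":-4}
    - {"dx":10,"dy":-40,"dz":10,"roll":-8}
    - {"dx":12,"dy":-45,"dz":0,"roll":-8}
    - {"dx":12,"dy":-45,"dz":0,"roll":-8}
    - {"dx":12,"dy":-40,"dz":0,"roll":-8}
    - {"dx":12,"dy":-35,"dz":0,"roll":-8}

```text
time_s: 4.55
tcp_pos: [0.509, -0.0788, 0.1901]
orientation: [[-0.475, 0.88, -0.0], [0.88, 0.475, 0.0], [0.0, -0.0, -1.0]]
ft_force: [0.1, 0.9, 0.3]
width: 0.297
finger_force: 52.0
```

Call:
arm_command:
  plan:
    - {"dx":12,"dy":-30,"dz":0,"roll":-4.5}
    - {"dx":0,"dy":0,"dz":0,"roll":0}
    - {"dx":0,"dy":0,"dz":0,"roll":0}
    - {"dx":0,"dy":0,"dz":0,"roll":0}

```text
time_s: 4.95
tcp_pos: [0.5207, -0.106, 0.1901]
orientation: [[-0.411, 0.911, -0.001], [0.911, 0.411, 0.001], [0.001, -0.0, -1.0]]
ft_force: [0.3, -0.8, 0.9]
width: 0.299
finger_force: 52.0
```

```bash
python3 - <<'E'
from h import *
import pickle
st=manip.observe(); im=snap('wrist','w4.png'); i=camera_info('wrist');pickle.dump((st,i),open('w4.pkl','wb'))
print(st['time_s'],st['tcp_pos'],st['orientation'].round(4).tolist(),st['ft_force'],st['width'],st['finger_force'],i['tool_from_camera'][:3,3]); c=cam('wrist',st);print(proj(c,[.51,-.084,.056]))
im=im[:,:,::-1]; cv2.imwrite('pics/c4.png',cv2.resize(im[110:310,220:420],None,fx=3,fy=3,interpolation=cv2.INTER_CUBIC))
E
```

```text
4.95 [ 0.52070097 -0.10603401  0.1900762 ] [[-0.4115, 0.9114, -0.0005], [0.9114, 0.4115, 0.0006], [0.0007, -0.0002, -1.0]] [ 0.27516576 -0.84488177  0.85148553] 0.29851119259900327 52.039947509765625 [ 0.06736968  0.00075037 -0.12024135]
[315.23940594 198.2317358 ]
```

View pics/c4.png

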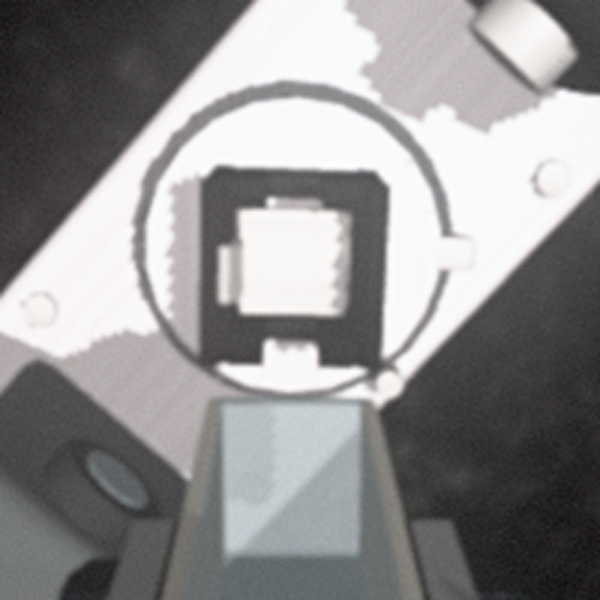

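The view shows the nest squarely aligned with the tool (outer square U 203–388, V 168–365 in the 3x crop) and the cell's bottom edge at V≈400, U 211–382.

```bash
cat > m.py <<'E'
from h import *
import pickle
st,i=pickle.load(open('w4.pkl','rb')); import h; h.camera_info=lambda n:i
c=cam('wrist',st); R0=st['orientation'];t=st['tcp_pos']
im=cv2.cvtColor(cv2.imread('pics/w4.png'),cv2.COLOR_BGR2GRAY).astype(float)
def edge(line,lo):  # subpixel strongest gradient
    g=np.diff(cv2.GaussianBlur(line.reshape(1,-1),(0,0),.8).ravel()); k=np.argmax(abs(g)); 
    a=abs(g[max(k-2,0):k+3]); return lo+max(k-2,0)+.5+(a*np.arange(len(a))).sum()/a.sum()
def T(u,v,z): return (R0.T@(ray(c,u,v,z)-t))[:2]*1000
def V(u,v): return 220+u/3-1/3,110+v/3-1/3
L=[];Rr=[];Tp=[];B=[]
for v in range(176,226,4):
    L.append((edge(im[v,283:292],283),v)); Rr.append((edge(im[v,343:354],343),v))
for u in range(294,346,4):
    Tp.append((u,edge(im[160:172,u],160)))
for u in list(range(291,305,3))+list(range(330,346,3)): B.append((u,edge(im[226:236,u],226)))
for n,S in zip('LRTB',(L,Rr,Tp,B)):
    P=np.array([T(u,v,.056) for u,v in S]); k=0 if n in'LR' else 1
    f=np.polyfit(P[:,k],P[:,1-k],1); print(n,'median',np.median(P,0).round(2),'slope deg',np.degrees(np.arctan(f[0])).round(2), 'sd',np.std(P[:,1-k]-np.polyval(f,P[:,k])).round(2))
zb=t[2]-.0610
C=[(u,edge(im[236:250,u],236)) for u in range(296,344,4)]
P=np.array([T(u,v,zb) for u,v in C]); print('cell bottom edge x',np.median(P,0).round(2),P[:,0].round(1), np.polyfit(P[:,1],P[:,0],1)[0])
for v in (246,248,250): print(v,edge(im[v,285:296],285),edge(im[v,340:353],340))
for U in (211,382): print('cell corner',T(*V(U,400),zb))
E
python3 m.py
```

```text
L median [ 23.25 -19.04] slope deg 1.56 sd 0.04
R median [23.25 20.31] slope deg 1.7 sd 0.05
T median [44.62  1.09] slope deg -1.87 sd 0.1
B median [2.53 8.91] slope deg -1.95 sd 0.28
cell bottom edge x [17.41  1.01] [17.8 18.2 17.8 17.5 17.2 16.9 17.  17.3 17.5 18.1 17.3 16. ] -0.04782382833294964
246 293.181368342535 346.87549910532044
248 293.2962187838698 346.0022796477121
250 293.42101640666846 346.3877051080673
cell corner [ 15.63001508 -12.06685626]
cell corner [15.63423767 14.54867158]
```

```bash
python3 - <<'E'
import cv2,numpy as np
im=cv2.imread('pics/w4.png')[224:264,284:356]
im=cv2.resize(im,None,fx=11,fy=11,interpolation=cv2.INTER_NEAREST)
for k in range(0,40,4): cv2.putText(im,str(224+k),(0,k*11+11),0,.35,(0,0,255),1)
for k in range(0,72,4): cv2.putText(im,str(284+k),(k*11,435),0,.35,(0,0,255),1)
cv2.imwrite('pics/z4.png',im)
E
```

```text
(no output)
```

View pics/z4.png

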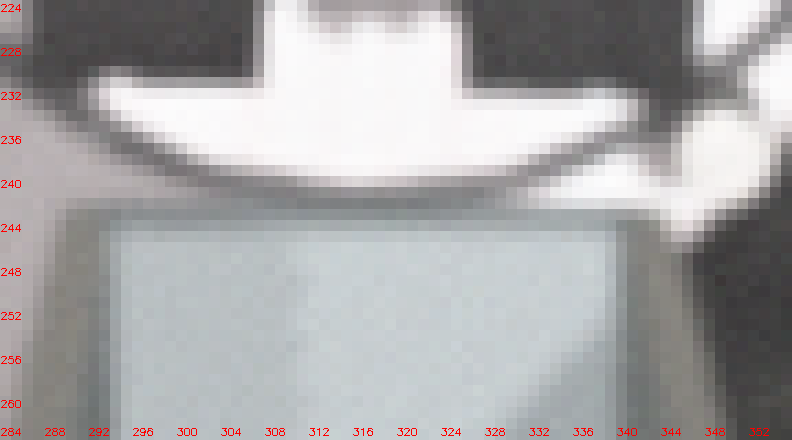

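```bash
cat >> m.py <<'E'
print('---'); a=T(316.6,241.7,zb); b=(T(299,230.8,.056)+T(333,231.5,.056))/2
print('cell face mid',a,'nest -x wall outer',b, 'notch edges y', T(307.3,229,.056),T(325.9,229,.056))
print('B left',T(299,230.8,.056),'right',T(333,231.5,.056))
nc=np.array([b[0]+19.7,.61]); cc=a-[13,0]; d=nc-cc; print('rel tool',d,'world dx,dy',(R0@np.array([*d,0]))[:2])
E
python3 m.py | sed -n '/---/,$p'
```

```text
---
cell face mid [16.2625028   0.35533975] nest -x wall outer [ 2.78494176 -0.18862896] notch edges y [ 4.2238284 -5.8367024] [4.22513621 6.23663674]
B left [  3.01832375 -11.2389441 ] right [ 2.55155977 10.86168619]
rel tool [19.22243896  0.25466025] world dx,dy [-7.67764993 17.624429  ]
```

Call:
arm_command:
  plan:
    - {"dx":-4,"dy":9,"dz":0,"roll":-1.7}
    - {"dx":-3.7,"dy":8.6,"dz":0,"roll":0}
    - {"dx":0,"dy":0,"dz":-20,"roll":0}
    - {"dx":0,"dy":0,"dz":-25,"roll":0}
    - {"dx":0,"dy":0,"dz":-15,"roll":0}
    - {"dx":0,"dy":0,"dz":-6,"roll":0}
    - {"dx":0,"dy":0,"dz":0,"roll":0}
    - {"dx":0,"dy":0,"dz":0,"roll":0}

```text
time_s: 5.8
tcp_pos: [0.5137, -0.0891, 0.1254]
orientation: [[-0.384, 0.923, 0.002], [0.923, 0.384, -0.0], [-0.001, 0.001, -1.0]]
ft_force: [-0.2, 0.6, -0.3]
width: 0.293
finger_force: 52.0
```

```bash
python3 - <<'E'
from h import *
import pickle
st=manip.observe(); im=snap('wrist','w5.png'); i=camera_info('wrist');pickle.dump((st,i),open('w5.pkl','wb'))
print(st['time_s'],st['tcp_pos'],st['ft_force'],st['moment'])
im=im[200:300,264:372,::-1]
cv2.imwrite('pics/z5.png',cv2.resize(im,None,fx=6,fy=6,interpolation=cv2.INTER_NEAREST))
E
```

```text
5.8 [ 0.51369186 -0.08906502  0.12537538] [-0.1556535   0.56966384 -0.2622735 ] [ 0.03046122 -0.00580456 -0.03041891]
```

View pics/z5.png

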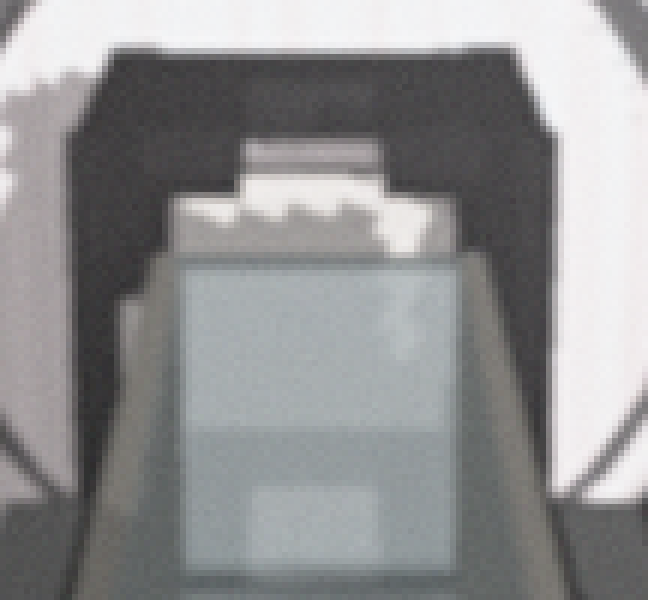

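```bash
python3 - <<'E'
from h import *
import pickle,h
st,i=pickle.load(open('w5.pkl','rb')); h.camera_info=lambda n:i
c=cam('wrist',st); R0=st['orientation'];t=st['tcp_pos']
T=lambda U,V,z:((R0.T@(ray(c,264+U/6-.5,200+V/6-.5,z)-t))[:2]*1000).round(2)
print('nest outer',T(70,130,.056),T(555,130,.056),'inner',T(312,195,.056),'notch',T(240,160,.056),T(384,160,.056))
print('far sides',T(78,485,.056),T(550,485,.056))
zb=t[2]-.061; print('cell edge',T(323,257,zb),'win',T(181,262,zb),T(458,262,zb),'out',T(157,257,zb),T(488,257,zb))
E
```

```text
nest outer [ 24.2  -19.66] [24.19 19.26] inner [18.81 -0.25] notch [21.72 -6.04] [21.72  5.55]
far sides [ -6.19 -19.82] [-6.2 19.6]
cell edge [15.98  0.64] win [ 15.58 -10.41] [15.57 11.15] out [ 15.98 -12.27] [15.97 13.48]
```

```bash
python3 - <<'E'
from h import *
st=manip.observe(); print(st['tcp_pos'],st['time_s'])
im=camera('wrist'); cv2.imwrite('pics/w6.png',im[:,:,::-1]); st=manip.observe(); print(st['tcp_pos'],st['time_s'])
g=cv2.cvtColor(im,cv2.COLOR_RGB2GRAY)
print('+x wall left',g[200:245,290:300].mean(1).astype(int).tolist())
print('notch col',g[200:245,308:322].mean(1).astype(int).tolist())
print('row 232',g[230:234,270:365].mean(0).astype(int).tolist())
E
```

```text
[ 0.51382165 -0.0892143   0.12559282] 5.85
[ 0.51385347 -0.08928391  0.12561577] 5.9
+x wall left [242, 242, 242, 242, 243, 244, 240, 206, 134, 81, 65, 67, 67, 68, 67, 67, 67, 68, 66, 66, 68, 70, 73, 71, 72, 71, 71, 71, 69, 66, 64, 78, 124, 164, 175, 162, 146, 138, 136, 134, 134, 132, 127, 122, 132]
notch col [242, 242, 242, 242, 242, 243, 239, 202, 131, 82, 70, 70, 73, 77, 80, 81, 78, 77, 75, 75, 72, 74, 100, 144, 167, 170, 159, 144, 174, 223, 235, 236, 232, 225, 212, 193, 171, 160, 157, 158, 159, 154, 138, 129, 142]
row 232 [162, 165, 164, 159, 133, 91, 67, 62, 67, 65, 67, 66, 64, 63, 63, 63, 63, 64, 63, 62, 63, 69, 87, 109, 119, 122, 125, 126, 128, 128, 127, 126, 127, 151, 198, 231, 235, 235, 234, 234, 234, 230, 225, 225, 230, 232, 234, 235, 234, 234, 234, 234, 234, 231, 230, 230, 227, 205, 164, 144, 142, 141, 134, 120, 111, 109, 109, 109, 112, 96, 80, 68, 71, 73, 68, 72, 70, 70, 69, 74, 74, 77, 78, 75, 76, 94, 153, 217, 240, 241, 240, 240, 240, 241, 241]
```

```bash
python3 - <<'E'
from h import *
g=cv2.imread('pics/w6.png',0).astype(float)
for v in range(208,236): 
    l=g[v,268:300]; r=g[v,335:365]
    k=np.where(l<115)[0][0]; j=np.where(r>150)[0][0]
    print(v,268+k-(115-l[k])/(l[k-1]-l[k]), round(335+j-(r[j]-150)/(r[j]-r[j-1]),2), end=' | ')
E
```

```text
208 283.0 337.94 | 209 281.95384615384614 349.64 | 210 281.515625 349.97 | 211 280.8840579710145 350.29 | 212 280.38461538461536 350.66 | 213 279.54761904761904 351.17 | 214 279.0263157894737 351.69 | 215 278.57142857142856 352.09 | 216 278.1111111111111 352.48 | 217 277.5777777777778 352.85 | 218 277.1714285714286 353.21 | 219 276.6666666666667 353.63 | 220 276.2432432432432 354.31 | 221 275.3448275862069 355.24 | 222 274.51428571428573 355.98 | 223 274.43589743589746 356.18 | 224 274.3636363636364 356.18 | 225 274.3863636363636 356.2 | 226 274.4102564102564 356.16 | 227 274.4761904761905 356.06 | 228 274.45238095238096 355.98 | 229 274.4634146341463 356.0 | 230 274.45652173913044 355.98 | 231 274.4651162790698 355.94 | 232 274.34285714285716 355.92 | 233 274.4651162790698 335.18 | 234 274.4888888888889 336.24 | 235 274.5609756097561 337.41 |
```

```bash
python3 - <<'E'
from h import *
import pickle,h
st=manip.observe();c=cam('wrist',st); R0=st['orientation'];t=st['tcp_pos']
T=lambda u,v,z:((R0.T@(ray(c,u,v,z)-t))[:2]*1000).round(2)
print('cam',camera_info('wrist')['tool_from_camera'][:3,3],t)
print('base edge',T(316,207.8,.056),T(316,207.8,.030),'top',T(316,219.5,.056),T(316,222,.056),'inner',T(316,231.6,.056),T(316,231.6,.0545))
print('cell',T(317,241.7,t[2]-.0614),T(317,242.3,t[2]-.0614))
st,i=pickle.load(open('w4.pkl','rb')); h.camera_info=lambda n:i
c=cam('wrist',st); R0=st['orientation'];t=st['tcp_pos']
print('w4: base edge',T(316,166,.056),T(316,166,.030))
g=cv2.imread('pics/w4.png',0)
print(g[160:222,296:304].mean(1).astype(int).tolist()); print(g[160:236,310:320].mean(1).astype(int).tolist())
E
```

```text
cam [ 0.06739278  0.00069818 -0.12024289] [ 0.51385347 -0.08928391  0.12561577]
base edge [30.69  0.  ] [25.66 -0.09] top [24.97 -0.  ] [23.73 -0.  ] inner [ 1.895e+01 -1.000e-02] [ 1.857e+01 -1.000e-02]
cell [16.17  0.49] [15.88  0.49]
w4: base edge [44.66 -0.15] [42.34 -0.25]
[249, 249, 250, 251, 244, 199, 121, 84, 82, 84, 88, 90, 89, 90, 88, 87, 85, 83, 91, 122, 164, 178, 180, 179, 179, 178, 176, 177, 177, 174, 173, 182, 196, 207, 210, 210, 209, 209, 210, 208, 208, 208, 207, 206, 204, 204, 205, 206, 210, 210, 204, 185, 171, 162, 131, 93, 75, 73, 76, 75, 75, 77]
[249, 249, 250, 250, 250, 229, 156, 101, 91, 96, 98, 96, 95, 93, 92, 120, 168, 193, 190, 201, 235, 247, 247, 246, 245, 245, 246, 246, 247, 247, 247, 247, 247, 247, 248, 248, 247, 247, 247, 247, 247, 247, 246, 246, 245, 244, 244, 244, 244, 245, 245, 244, 246, 243, 197, 119, 84, 85, 87, 85, 82, 81, 95, 135, 175, 199, 223, 241, 247, 248, 248, 248, 247, 247, 248, 247]
```

Call:
arm_command:
  plan:
    - {"dx":-1.0,"dy":1.4,"dz":0,"roll":0}
    - {"dx":0,"dy":0,"dz":0,"roll":0}
    - {"dx":0,"dy":0,"dz":-3,"roll":0}
    - {"dx":0,"dy":0,"dz":-2,"roll":0}
    - {"dx":0,"dy":0,"dz":-2,"roll":0}
    - {"dx":0,"dy":0,"dz":-1,"roll":0}
    - {"dx":0,"dy":0,"dz":0,"roll":0}

```text
time_s: 6.6
tcp_pos: [0.5124, -0.0878, 0.1163]
orientation: [[-0.383, 0.924, 0.0], [0.924, 0.383, 0.0], [-0.0, 0.001, -1.0]]
ft_force: [1.5, 1.0, -1.2]
width: 0.296
finger_force: 52.1
```

Call:
arm_command:
  plan:
    - {"dx":0,"dy":0,"dz":-1,"roll":0}
    - {"dx":0,"dy":0,"dz":-1,"roll":0}
    - {"dx":0,"dy":0,"dz":0,"roll":0}

```text
time_s: 6.9
tcp_pos: [0.5126, -0.0879, 0.1146]
orientation: [[-0.383, 0.924, 0.001], [0.924, 0.383, -0.0], [-0.001, 0.001, -1.0]]
ft_force: [1.5, -0.0, 2.1]
width: 0.298
finger_force: 52.4
```

Call:
arm_command:
  plan:
    - {"dx":0,"dy":0,"dz":-1,"roll":0}
    - {"dx":0,"dy":0,"dz":-1,"roll":0}
    - {"dx":0,"dy":0,"dz":0,"roll":0}

```text
time_s: 7.2
tcp_pos: [0.5125, -0.088, 0.1124]
orientation: [[-0.383, 0.924, 0.001], [0.924, 0.383, -0.0], [-0.0, 0.001, -1.0]]
ft_force: [2.3, 0.3, 2.0]
width: 0.301
finger_force: 52.4
```

Call:
arm_command:
  plan:
    - {"dx":0,"dy":0,"dz":-1,"roll":0}
    - {"dx":0,"dy":0,"dz":-1,"roll":0}
    - {"dx":0,"dy":0,"dz":0,"roll":0}

```text
time_s: 7.5
tcp_pos: [0.5125, -0.0882, 0.1104]
orientation: [[-0.383, 0.924, 0.001], [0.924, 0.383, -0.001], [-0.001, 0.001, -1.0]]
ft_force: [3.3, -1.4, 2.2]
width: 0.292
finger_force: 52.4
```

Call:
arm_command:
  plan:
    - {"dx":0,"dy":0,"dz":-1,"roll":0}
    - {"dx":0,"dy":0,"dz":-1,"roll":0}
    - {"dx":0,"dy":0,"dz":0,"roll":0}

```text
time_s: 7.8
tcp_pos: [0.5124, -0.0882, 0.1083]
orientation: [[-0.383, 0.924, 0.001], [0.924, 0.383, -0.001], [-0.001, 0.0, -1.0]]
ft_force: [3.9, -3.5, 1.6]
width: 0.299
finger_force: 52.4
```

Call:
arm_command:
  plan:
    - {"dx":0,"dy":0,"dz":-1,"roll":0}
    - {"dx":0,"dy":0,"dz":-0.5,"roll":0}
    - {"dx":0,"dy":0,"dz":0,"roll":0}

```text
time_s: 8.1
tcp_pos: [0.5124, -0.0882, 0.1069]
orientation: [[-0.383, 0.924, 0.001], [0.924, 0.383, -0.001], [-0.001, 0.0, -1.0]]
ft_force: [3.4, -4.1, 2.6]
width: 0.296
finger_force: 52.5
```

Call:
arm_command:
  plan:
    - {"dx":0.2,"dy":-0.4,"dz":0,"roll":0}
    - {"dx":0,"dy":0,"dz":-1,"roll":0}
    - {"dx":0,"dy":0,"dz":-0.5,"roll":0}
    - {"dx":0,"dy":0,"dz":0,"roll":0}

```text
time_s: 8.5
tcp_pos: [0.5124, -0.0883, 0.1051]
orientation: [[-0.383, 0.924, -0.0], [0.924, 0.383, -0.0], [-0.0, -0.0, -1.0]]
ft_force: [4.1, -2.9, 1.1]
width: 0.297
finger_force: 52.5
```

Call:
arm_command:
  plan:
    - {"dx":0,"dy":0,"dz":-1,"roll":0}
    - {"dx":0,"dy":0,"dz":-0.5,"roll":0}
    - {"dx":0,"dy":0,"dz":0,"roll":0}

```text
time_s: 8.8
tcp_pos: [0.5124, -0.0883, 0.1037]
orientation: [[-0.383, 0.924, 0.0], [0.924, 0.383, -0.0], [-0.0, -0.0, -1.0]]
ft_force: [4.5, -3.7, 2.3]
width: 0.297
finger_force: 52.5
```

Call:
arm_command:
  plan:
    - {"dx":0,"dy":-0.4,"dz":-1,"roll":0}
    - {"dx":0,"dy":0,"dz":-0.5,"roll":0}
    - {"dx":0,"dy":0,"dz":0,"roll":0}

```text
time_s: 9.1
tcp_pos: [0.5123, -0.0885, 0.1021]
orientation: [[-0.383, 0.924, -0.0], [0.924, 0.383, 0.0], [0.001, -0.0, -1.0]]
ft_force: [3.4, -1.0, 1.2]
width: 0.296
finger_force: 52.5
```

Call:
arm_command:
  plan:
    - {"dx":0,"dy":0,"dz":-1,"roll":0}
    - {"dx":0,"dy":0,"dz":-0.5,"roll":0}
    - {"dx":0,"dy":0,"dz":0,"roll":0}

```text
time_s: 9.4
tcp_pos: [0.5123, -0.0885, 0.1006]
orientation: [[-0.383, 0.924, -0.0], [0.924, 0.383, 0.0], [0.0, -0.0, -1.0]]
ft_force: [3.8, -0.7, 1.2]
width: 0.297
finger_force: 52.5
```

Call:
arm_command:
  plan:
    - {"dx":0,"dy":0,"dz":-1,"roll":0}
    - {"dx":0,"dy":0,"dz":-0.5,"roll":0}
    - {"dx":0,"dy":0,"dz":0,"roll":0}

```text
time_s: 9.7
tcp_pos: [0.5124, -0.0886, 0.0992]
orientation: [[-0.383, 0.924, -0.0], [0.924, 0.383, 0.0], [0.0, -0.0, -1.0]]
ft_force: [3.3, -0.6, 1.4]
width: 0.302
finger_force: 52.5
```

Call:
arm_command:
  plan:
    - {"dx":0,"dy":0,"dz":-1,"roll":0}
    - {"dx":0,"dy":0,"dz":0,"roll":0}

```text
time_s: 9.9
tcp_pos: [0.5124, -0.0886, 0.0983]
orientation: [[-0.383, 0.924, -0.0], [0.924, 0.383, 0.0], [0.0, -0.0, -1.0]]
ft_force: [1.5, -0.0, 3.4]
width: 0.298
finger_force: 52.6
```

Call:
arm_command:
  plan:
    - {"dx":0,"dy":0,"dz":-1,"roll":0}
    - {"dx":0,"dy":0,"dz":0,"roll":0}

```text
time_s: 10.1
tcp_pos: [0.5124, -0.0886, 0.0972]
orientation: [[-0.383, 0.924, -0.0], [0.924, 0.383, 0.0], [0.0, 0.0, -1.0]]
ft_force: [2.5, 0.7, 3.0]
width: 0.296
finger_force: 52.6
```

Call:
arm_command:
  plan:
    - {"dx":0,"dy":0,"dz":-1,"roll":0}
    - {"dx":0,"dy":0,"dz":0,"roll":0}

```text
time_s: 10.3
tcp_pos: [0.5124, -0.0886, 0.0962]
orientation: [[-0.383, 0.924, -0.0], [0.924, 0.383, 0.0], [0.0, -0.0, -1.0]]
ft_force: [2.3, 0.9, 2.9]
width: 0.302
finger_force: 52.6
```

Call:
arm_command:
  plan:
    - {"dx":0,"dy":0,"dz":-0.7,"roll":0}
    - {"dx":0,"dy":0,"dz":0,"roll":0}

```text
time_s: 10.5
tcp_pos: [0.5124, -0.0886, 0.0955]
orientation: [[-0.383, 0.924, -0.0], [0.924, 0.383, 0.0], [0.0, -0.0, -1.0]]
ft_force: [1.6, 0.1, 2.9]
width: 0.298
finger_force: 52.6
```

Call:
arm_command:
  plan:
    - {"dx":0,"dy":0,"dz":-0.5,"roll":0}
    - {"dx":0,"dy":0,"dz":0,"roll":0}

```text
time_s: 10.7
tcp_pos: [0.5124, -0.0886, 0.0951]
orientation: [[-0.383, 0.924, 0.0], [0.924, 0.383, 0.0], [0.0, 0.0, -1.0]]
ft_force: [1.6, 1.1, 3.7]
width: 0.3
finger_force: 52.7
```

Call:
arm_command:
  plan:
    - {"dx":0,"dy":0,"dz":-0.5,"roll":0}
    - {"dx":0,"dy":0,"dz":0,"roll":0}

```text
time_s: 10.9
tcp_pos: [0.5125, -0.0887, 0.0951]
orientation: [[-0.383, 0.924, 0.0], [0.924, 0.383, 0.0], [-0.0, 0.0, -1.0]]
ft_force: [-0.2, 1.2, 6.7]
width: 0.302
finger_force: 53.1
```

Call:
arm_command:
  plan:
    - {"dx":0,"dy":0,"dz":-0.5,"roll":0}
    - {"dx":0,"dy":0,"dz":0,"roll":0}

```text
time_s: 11.1
tcp_pos: [0.5126, -0.0887, 0.0951]
orientation: [[-0.383, 0.924, 0.0], [0.924, 0.383, -0.0], [-0.0, 0.0, -1.0]]
ft_force: [-0.9, 1.9, 9.6]
width: 0.304
finger_force: 53.5
```

The force now climbs about 3 N per 0.5 mm commanded with no further travel, so the seat is at its bottom. Next I'll turn clockwise about the holder's axis.

Call:
arm_command:
  plan:
    - {"dx":0,"dy":0,"dz":0.3,"roll":-2}
    - {"dx":-0.25,"dy":0,"dz":0,"roll":-4}
    - {"dx":-0.25,"dy":-0.1,"dz":0,"roll":-4}
    - {"dx":-0.2,"dy":0,"dz":0,"roll":-4}
    - {"dx":-0.2,"dy":-0.1,"dz":0,"roll":-4}
    - {"dx":-0.2,"dy":0,"dz":0,"roll":-4}
    - {"dx":0,"dy":0,"dz":0,"roll":0}

```text
time_s: 11.8
tcp_pos: [0.5122, -0.0891, 0.0951]
orientation: [[-0.008, 1.0, 0.003], [1.0, 0.008, -0.001], [-0.001, 0.003, -1.0]]
ft_force: [5.8, 0.3, 4.6]
width: 0.296
finger_force: 52.8
```

```bash
python3 - <<'E'
from h import *
st=manip.observe(); print(st['tcp_pos'],st['ft_force'],st['moment'],np.degrees(np.arctan2(st['orientation'][1,0],st['orientation'][0,0])))
# light path from bench long edges in top picture
c=cam('top'); im=cv2.imread('pics/top1.png',0)
# image contour of white bench
m=(im>200).astype(np.uint8); m[:,:325]=0;m[:,485:]=0;m[:190]=0;m[285:]=0
m=cv2.morphologyEx(m,cv2.MORPH_CLOSE,np.ones((9,9)))
k=max(cv2.findContours(m,0,1)[0],key=cv2.contourArea)
P=np.array([ray(c,u,v,.010)[:2] for u,v in k[:,0,:]]).astype(np.float32)
b=cv2.boxPoints(cv2.minAreaRect(P)); 
for i in range(2): e=b[i+1]-b[i]; print(np.linalg.norm(e),np.degrees(np.arctan2(e[1],e[0])))
print(b.mean(0))
E
```

```text
[ 0.51224691 -0.08909436  0.09512515] [5.77355555 0.28490696 4.55901963] [ 0.07002117 -0.99478946  0.01305504] 90.48148900529144
0.09035423 -17.964651
0.25263923 72.035355
[ 0.5140753  -0.08353965]
```

Call:
arm_command:
  plan:
    - {"dx":0.3,"dy":0,"dz":0,"roll":-4}
    - {"dx":0,"dy":0,"dz":0,"roll":-4}
    - {"dx":0,"dy":0,"dz":0,"roll":-4}
    - {"dx":0,"dy":0,"dz":0,"roll":-2}
    - {"dx":0,"dy":0,"dz":0,"roll":0}

```text
time_s: 12.3
tcp_pos: [0.512, -0.0891, 0.0951]
orientation: [[0.232, 0.973, 0.001], [0.973, -0.232, -0.001], [-0.0, 0.001, -1.0]]
ft_force: [2.8, -0.6, 6.6]
width: 0.3
finger_force: 53.0
```

```bash
cat > s.py <<'E'
from h import *
st=manip.observe(); print(st['time_s'],st['tcp_pos'].round(4),st['ft_force'].round(1),st['moment'].round(3),np.degrees(np.arctan2(st['orientation'][1,0],st['orientation'][0,0])))
E
python3 s.py
```

```text
12.3 [ 0.512  -0.0891  0.0951] [ 2.8 -0.6  6.6] [ 0.016 -0.424  0.003] 76.5787790360465
```

Call:
arm_command:
  plan:
    - {"dx":0,"dy":0,"dz":0,"roll":-2}
    - {"dx":0,"dy":0,"dz":0,"roll":0}
    - {"dx":0,"dy":0,"dz":0,"roll":0}

```text
time_s: 12.6
tcp_pos: [0.512, -0.0891, 0.0951]
orientation: [[0.265, 0.964, 0.001], [0.964, -0.265, -0.001], [-0.0, 0.001, -1.0]]
ft_force: [2.6, -0.6, 7.7]
width: 0.3
finger_force: 53.0
```

```bash
python3 s.py
```

```text
12.6 [ 0.512  -0.0891  0.0951] [ 2.6 -0.6  7.7] [ 0.05  -0.453 -0.013] 74.62826961468397
```

Call:
arm_command:
  plan:
    - {"dx":0,"dy":0,"dz":0,"roll":-2}
    - {"dx":0,"dy":0,"dz":0,"roll":0}
    - {"dx":0,"dy":0,"dz":0,"roll":0}

```text
time_s: 12.9
tcp_pos: [0.512, -0.0891, 0.0951]
orientation: [[0.299, 0.954, 0.001], [0.954, -0.299, -0.001], [-0.0, 0.001, -1.0]]
ft_force: [2.9, -0.3, 7.5]
width: 0.299
finger_force: 53.1
```

```bash
python3 s.py
```

```text
12.9 [ 0.512  -0.0891  0.0951] [ 2.9 -0.3  7.5] [ 0.031 -0.309  0.007] 72.6290773941487
```

Call:
arm_command:
  plan:
    - {"dx":0,"dy":0,"dz":0,"roll":-2}
    - {"dx":0,"dy":0,"dz":0,"roll":0}
    - {"dx":0,"dy":0,"dz":0,"roll":0}

```text
time_s: 13.2
tcp_pos: [0.5119, -0.0891, 0.0951]
orientation: [[0.332, 0.943, 0.001], [0.943, -0.332, -0.001], [-0.0, 0.001, -1.0]]
ft_force: [1.7, -0.2, 6.7]
width: 0.297
finger_force: 53.1
```

```bash
python3 - <<'E'
from h import *
exec(open('s.py').read().split('\n',1)[1])
im=snap('wrist','w7.png'); snap('top','top2.png')
cv2.imwrite('pics/z7.png',cv2.resize(im[150:350,190:450,::-1],None,fx=3,fy=3,interpolation=cv2.INTER_CUBIC))
E
```

```text
13.2 [ 0.5119 -0.0891  0.0951] [ 1.7 -0.2  6.7] [-0.015 -0.331  0.008] 70.62803763006428
```

View pics/z7.png

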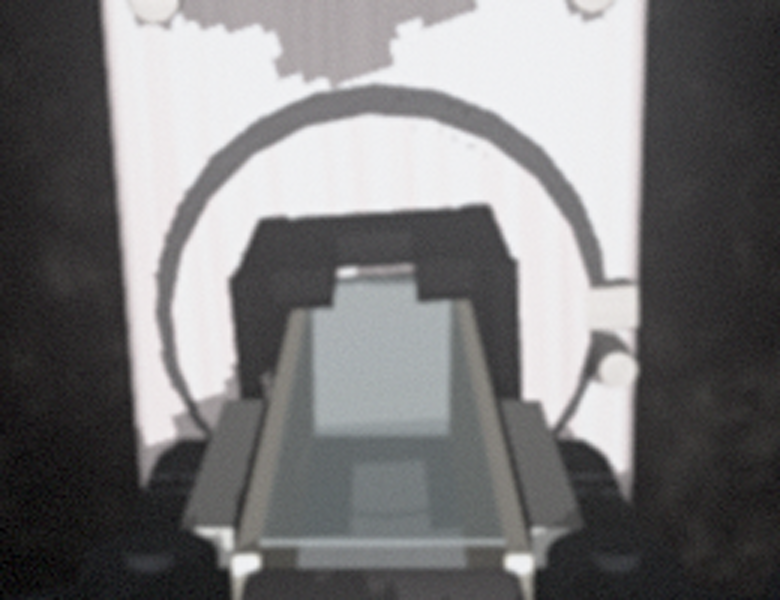

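The picture shows the holder has turned with the cell. The tab on its disc (615,300) is still a few degrees short of the fixed stop pin (615,368), so I'll go on.

Call:
arm_command:
  plan:
    - {"dx":0,"dy":0,"dz":0,"roll":-2}
    - {"dx":0,"dy":0,"dz":0,"roll":0}
    - {"dx":0,"dy":0,"dz":0,"roll":0}

```text
time_s: 13.6
tcp_pos: [0.5119, -0.0891, 0.0951]
orientation: [[0.364, 0.931, 0.001], [0.931, -0.364, -0.001], [-0.0, 0.001, -1.0]]
ft_force: [1.1, -0.3, 6.8]
width: 0.296
finger_force: 53.1
```

```bash
python3 s.py
```

```text
13.6 [ 0.5119 -0.0891  0.0951] [ 1.1 -0.3  6.8] [ 0.065 -0.258 -0.04 ] 68.63052357286087
```

Call:
arm_command:
  plan:
    - {"dx":0,"dy":0,"dz":0,"roll":-1.5}
    - {"dx":0,"dy":0,"dz":0,"roll":0}
    - {"dx":0,"dy":0,"dz":0,"roll":0}

```text
time_s: 13.9
tcp_pos: [0.5118, -0.0891, 0.0951]
orientation: [[0.388, 0.922, 0.001], [0.922, -0.388, -0.001], [-0.0, 0.001, -1.0]]
ft_force: [1.3, -0.5, 7.2]
width: 0.297
finger_force: 53.1
```

```bash
python3 s.py
```

```text
13.9 [ 0.5118 -0.0891  0.0951] [ 1.3 -0.5  7.2] [ 0.094 -0.186  0.409] 67.18696528947514
```

Call:
arm_command:
  plan:
    - {"dx":0,"dy":0,"dz":0,"roll":-1.5}
    - {"dx":0,"dy":0,"dz":0,"roll":0}
    - {"dx":0,"dy":0,"dz":0,"roll":0}

```text
time_s: 14.2
tcp_pos: [0.5118, -0.089, 0.0951]
orientation: [[0.41, 0.912, 0.0], [0.912, -0.41, -0.001], [-0.001, 0.001, -1.0]]
ft_force: [1.2, 0.3, 7.3]
width: 0.298
finger_force: 53.8
```

```bash
python3 s.py; python3 - <<'E'
from h import *
im=snap('wrist','w8.png')
def f(n):
    g=cv2.cvtColor(cv2.imread(n),cv2.COLOR_BGR2GRAY).astype(float)
    # front face bottom edge of nest (white->black) slope
    us=list(range(285,345,5)); vs=[]
    for u in us:
        col=g[205:240,u]; k=np.where(col<150)[0][0]; vs.append(205+k-(150-col[k])/(col[k-1]-col[k]))
    print(n,'slope deg',np.degrees(np.arctan(np.polyfit(us,vs,1)[0])), 'col395',g[235:290,393:397].mean(1).astype(int).tolist())
f('pics/w7.png');f('pics/w8.png')
E
```

```text
14.2 [ 0.5118 -0.089   0.0951] [1.2 0.3 7.3] [ 0.015 -0.195  1.327] 65.78636439698435
pics/w7.png slope deg -3.302555902962003 col395 [238, 238, 237, 238, 238, 239, 235, 205, 150, 128, 168, 211, 227, 229, 227, 228, 229, 228, 228, 228, 226, 226, 226, 223, 217, 203, 174, 137, 116, 108, 107, 119, 161, 210, 229, 229, 227, 225, 224, 223, 223, 223, 222, 223, 230, 234, 236, 236, 236, 235, 236, 236, 236, 235, 235]
pics/w8.png slope deg -5.772787473389959 col395 [238, 238, 240, 235, 204, 148, 131, 175, 217, 227, 229, 228, 228, 228, 229, 229, 227, 226, 225, 227, 220, 184, 137, 109, 107, 123, 162, 203, 224, 229, 228, 227, 225, 224, 224, 220, 219, 224, 231, 235, 235, 235, 235, 235, 234, 235, 236, 235, 235, 234, 235, 235, 235, 235, 235]
```

The moment jumped to 1.3 N m, so the stop has been reached. I'll take back the overtwist, relieve the downward press and release.

Call:
arm_command:
  plan:
    - {"dx":0,"dy":0,"dz":0.4,"roll":1.5}
    - {"dx":0,"dy":0,"dz":0.3,"roll":1.3}
    - {"dx":0,"dy":0,"dz":0,"roll":0}
    - {"dx":0,"dy":0,"dz":0,"roll":0}

```text
time_s: 14.65
tcp_pos: [0.5118, -0.089, 0.0951]
orientation: [[0.37, 0.929, 0.001], [0.929, -0.37, -0.0], [0.0, 0.001, -1.0]]
ft_force: [4.6, -0.4, 2.4]
width: 0.299
finger_force: 52.5
```

```bash
python3 s.py
```

```text
14.65 [ 0.5118 -0.089   0.0951] [ 4.6 -0.4  2.4] [-0.095 -0.904  0.065] 68.31396213046175
```

Call:
arm_command:
  plan:
    - {"dx":0,"dy":0,"dz":0,"roll":0}
    - {"dx":0,"dy":0,"dz":0,"roll":0}
    - {"dx":0,"dy":0,"dz":0,"roll":0}
    - {"dx":0,"dy":0,"dz":0,"roll":0}
    - {"dx":0,"dy":0,"dz":0,"roll":0}
  jaw: 0.6

```text
time_s: 15.15
tcp_pos: [0.5114, -0.0889, 0.0949]
orientation: [[0.37, 0.929, -0.001], [0.929, -0.37, 0.0], [-0.0, -0.001, -1.0]]
ft_force: [-0.9, -0.9, 0.6]
width: 0.605
finger_force: 0.0
```

```bash
python3 s.py
```

```text
15.15 [ 0.5114 -0.0889  0.0949] [-0.9 -0.9  0.6] [ 0.031 -0.016 -0.049] 68.31353992095055
```

Free of the cell. I'll retreat straight up and check.

Call:
arm_command:
  plan:
    - {"dx":0,"dy":0,"dz":10,"roll":0}
    - {"dx":0,"dy":0,"dz":25,"roll":0}
    - {"dx":0,"dy":0,"dz":40,"roll":0}
    - {"dx":0,"dy":0,"dz":45,"roll":0}
    - {"dx":0,"dy":0,"dz":40,"roll":0}
    - {"dx":0,"dy":0,"dz":0,"roll":0}
    - {"dx":0,"dy":0,"dz":0,"roll":0}
    - {"dx":0,"dy":0,"dz":0,"roll":0}

```text
time_s: 15.95
tcp_pos: [0.5112, -0.0888, 0.2539]
orientation: [[0.369, 0.929, -0.002], [0.929, -0.369, 0.0], [-0.0, -0.002, -1.0]]
ft_force: [0.1, 0.5, 0.4]
width: 0.602
finger_force: 0.0
```

```bash
python3 - <<'E'
from h import *
exec(open('s.py').read().split('\n',1)[1])
im=snap('wrist','w9.png'); g=cv2.cvtColor(im,cv2.COLOR_RGB2GRAY)
c=cam('wrist',st); print(proj(c,[.511,-.086,.129]))
u,v=proj(c,[.511,-.086,.1]).astype(int)
cv2.imwrite('pics/z9.png',cv2.resize(im[max(v-75,0):v+75,u-100:u+100,::-1],None,fx=4,fy=4,interpolation=cv2.INTER_CUBIC))
E
```

```text
15.95 [ 0.5112 -0.0888  0.2539] [0.1 0.5 0.4] [ 0.022 -0.003  0.011] 68.31564834762969
[317.08446259 234.76329727]
```

View pics/z9.png

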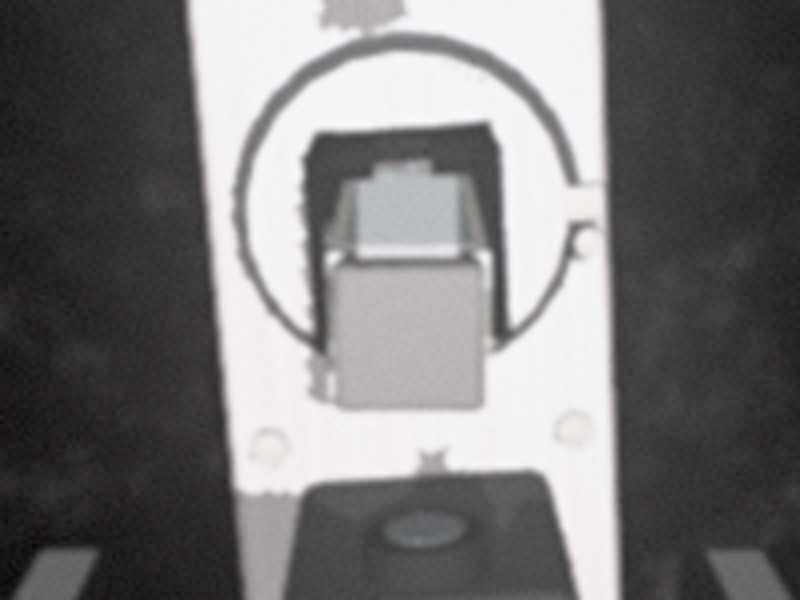

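The picture shows the cell upright in the holder and the tab against the stop pin. The windows are within about 3° of the light path.

```bash
python3 -c "
from workcell import manip
print(manip.job_done())"
```

```text
the job is handed in; nothing more can be done
None
```

I handed the job in with the cell upright on its bottomed seat, the holder at its stop, the windows about 3° off the light path (0.1 rad, or 5.7°, allowed) and the arm clear; the hand-in gave no verdict.

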